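Clamp the plaster mould to the click

TASK

Tighten the clamp on the square plaster mould with the click wrench that sits on its bolt: swing the thick round handle clockwise (seen from above) until the wrench breaks over with a click, then stop at once, well before the handle runs to the end of its break-over play, or the plaster cracks. Then let go so that the handle springs back, leave the bolt tight, and leave the flat spanner on the other clamp where it is.

Things in the scene. Friction and masses are not known exactly. Their poses are not given: they have to be found in the camera images.
- wrench_grip (a point): Mid-grip of the click wrench on the square mould's clamp: level round bar 24 mm thick, centre 155 mm above the table. x points outward along the bar, z up: the vertical bolt axis, about which it swings, is 165 mm back. Bar clear 70 mm inward, 50 outward. Clamp below, up to 138 mm high, ends some 100 mm from the bolt on this side. Push 6 to 12 N at first, 9 to 14 N at the click.
- wrench_click (a joint): Break-over of the wrench, rad: angle of the handle past the flat steel pointer above it that turns with the bolt. 0 until the click at 2.3 Nm; then the handle gives way about the same bolt axis, the force falling by a third within 0.12 rad (20 mm at the grip), the bolt standing still. The play ends at 0.29 rad, where pushing on overtightens. Springs back to 0 when let go.
- clamp_bolt (a joint): Turn of the clamp bolt, rad, growing as it tightens (clockwise from above). Starts between 0 and 0.35; needs a further 0.25 to 0.9 rad before the wrench clicks: the click tells. The thread stays where it is left, but pulling the handle back (counter-clockwise) with over 4 N loosens it.
- spanner_end (a point): Bystander, not to be moved: outer end of a plain flat open-ended steel spanner, 15 mm wide, 6 mm thick, level, 146 mm above the table, 165 mm from the bolt of the other clamp (round mould). The clamps stand side by side about 0.4 m apart, either way round, both handles pointing roughly away from the robot.

How it is judged:
By the outcome, as a careful person would: the job done as asked, in the order asked, and still so for the second after the job is handed in, with the robot touching nothing.
It also fails if it takes over 40 s, if anything falls off the work surface, if the arm or the gripper's body presses on something with over 40 N, if the wrist force passes 120 N, or if a joint passes its speed limit or range.

ROBOT

A 6-joint arm with a two-finger parallel gripper is mounted at the origin on the work surface. World frame = base frame: x ahead of the robot, y to its left, z up, the work surface at z = 0. Lengths are in mm, angles in rad, forces in N, time in s.
With the tool pointing down it reaches from about 150 to 775 mm from the base axis. Payload 6.1 kg.
Tool frame: the origin (TCP) lies between the finger pads; the fingertips stand 25 mm ahead of it and the grasp point (between the pads) lies 6 mm ahead of it (ctrl.nose_length is the distance from the TCP to the fingertips, in mm); z points along the fingers, y is the line along which they close (so a half turn about z gives the same grasp; the last joint's range is limited). The gripper opens to 85 mm and grips with 20 to 120 N. Pads are 22 mm wide; open, the fingers measure 114 mm over their backs; the gripper's body (76 mm by 85 mm) begins 54 mm behind the grasp point. The pads swing forward as they close: fully open they stand 13 mm farther back than shut.
Start: joints at [-1.337, 0.126, -0.04, 1.405, 0, 1.571], TCP at [121.624, -510.701, 256.295] pointing down, gripper open.
Joint ranges: [-2.72, 2.72], [-0.95, 1.95], [-1.27, 1.35], [-1.78, 2.02], [-1.46, 1.47], [-3.14, 3.14]. Speed limits (rad/s): [2.39, 2.39, 3.01, 3.14, 3.14, 3.14].

INTERFACE

Orientations are given as a rotation vector (axis times angle).
In Python, from rig import ctrl gives the robot as it stands. The module is installed in compiled form; this text tells all that it offers.
- The arm moves only by the tool jog_arm, never from a script. Its argument "targets" is a list of rows, each a list of 7 numbers: the closure, from 0 (fully open) to 1 (shut), then the shift along the tool's x, y, z normalised to -1 to 1, where 1 is 300 mm, then the turn, a rotation vector about the tool's x, y, z normalised to -1 to 1, where 1 is 90 degrees. In form: [[gripper, tx, ty, tz, wx, wy, wz], ...]. A call has 1 to 12 rows; each row is the pose to reach, as a shift and turn from the pose commanded when the call began, along the tool's axes at that moment; what a row does not reach only later rows make up. A row lasts 1/12 s, in which the tool goes at most 41.7 mm and 7.16 degrees, less where a joint would pass 70% of its speed; a pose out of reach is approached as far as the arm can. A call with a number of a shift or a turn outside -1 to 1 is refused whole. A call with a gripper value outside its range is refused whole. The fingers move at their own pace and stop on an object; "force" is the grip in N (left out, the last holds). Time passes only in rows, so rows that repeat a pose let the fingers close. It gives the time, the measured TCP pose, the force, the opening and the grip force at its end, in the units of the state.
- ctrl.observe(): the state, without advancing time (a new reading comes with each control period).
- ctrl.snapshot(name): name is "side" or "top" or "wrist"; returns a dict with "frame" (480x640x3 uint8, red, green, blue), "mtx" (3x3 intrinsics, pixels), "dist" ([k1, k2, p1, p2, k3] as OpenCV has them; the pictures are not rectified), "xyz" and "orientation" of the camera in the world. Camera axes: x right, y up, looking along -z (the intrinsics and any distortion apply to the point x, -y, -z); pixel columns grow to the right and rows downward; lengths in mm; the calibration is good to about 2 mm. A picture is of the moment at which its call begins. There is no depth.
- ctrl.close_job(): hands the job in; it is judged then, once.
The state is a dict: "clock": time; "qpos": joint angles; "dq": joint speeds; "joint_torque": joint torques, N m; "tcp_pos": TCP position; "eef_rot": TCP orientation; "contact_force": force on the tool from outside, world axes, zero at the start; "ft_torque": the same for the moment, N m; "grip_width": finger opening in mm; "finger_force": force on a finger pad.
Only numpy, scipy, OpenCV 4.12 (cv2) and the standard library are available. Lean on these libraries where they do the work, as an engineer would, in place of code of your own. Each camera call takes 0.05 s, during which the arm holds its last target. There are 200 camera calls.

## Working session

There is one attempt and no reset: what is moved stays moved. The work goes in short steps, Python scripts to look and compute and a tool call to move; the robot and the scene stay as the last step left them, time stands still between calls to the robot, and variables do not carry over. Pictures are saved under pics/ and viewed, at most 10 in all, crops included, and the job is handed in when it is done.

Besides the shell and the picture viewer there is one more tool, called after ">>>" as name(argument=value, ...), one argument or row to a line, values as JSON. jog_arm: Moves the arm, as the interface text tells. Its arguments: {"type":"object","properties":{"targets":{"type":"array"},"force":{"type":"number"}},"required":["targets"]}

```bash
mkdir -p pics; cat > h.py <<'E'
import numpy as np, cv2
from scipy.spatial.transform import Rotation as R
from rig import ctrl
def rot(o):
    o=np.array(o,float)
    return o if o.shape==(3,3) else (R.from_rotvec(o).as_matrix() if o.size==3 else R.from_quat(o).as_matrix())
def snap(n,f):
    s=ctrl.snapshot(n); cv2.imwrite('pics/'+f,s['frame'][:,:,::-1]); return s
def ray(s,uv):
    p=cv2.undistortPoints(np.array([[uv]],float),np.array(s['mtx']),np.array(s['dist']))[0,0]
    d=rot(s['orientation'])@np.array([p[0],-p[1],-1.]); return np.array(s['xyz'],float),d
def atz(s,uv,z):
    c,d=ray(s,uv); return c+d*(z-c[2])/d[2]
def pix(s,P):
    q=rot(s['orientation']).T@(np.array(P,float)-np.array(s['xyz'])); q=q*[1,-1,-1]
    return cv2.projectPoints(q[None],np.zeros(3),np.zeros(3),np.array(s['mtx']),np.array(s['dist']))[0][0,0]
E
python3 - <<'E'
from h import *
import pickle
for n in('top','side'):
    s=snap(n,n+'0.png'); pickle.dump(s,open(n+'.pkl','wb')); print(n,s['xyz'],s['orientation'])
print(ctrl.observe())
E
```

```text
top [ 389.21099627   50.16893626 1115.10372769] [ 0.13355605 -0.14561902 -1.53763228]
side [ 69.39546835 728.57887805 683.3529212 ] [ 0.41462751 -1.26101725 -2.28462697]
{'clock': 0.1, 'qpos': array([-1.33700985e+00,  1.26326406e-01, -4.04786071e-02,  1.40537649e+00,
        2.20997888e-05,  1.57077995e+00]), 'dq': array([ 0.00059068,  0.00023026,  0.00152028, -0.00023475,  0.00053633,
        0.00039647]), 'joint_torque': array([-3.13962028e-04, -4.36902416e+01,  3.53605485e+01,  1.36538444e-02,
       -1.86881857e-04,  7.55615304e-06]), 'tcp_pos': array([ 121.55668256, -510.4141878 ,  255.61577598]), 'eef_rot': array([-3.11878178e+00, -3.66259958e-01,  2.19169656e-04]), 'contact_force': array([-0.53960678,  0.02874917, -0.50851827]), 'ft_torque': array([-0.01480143, -0.00295816,  0.02112548]), 'finger_force': 0.0, 'grip_width': 84.91854453707641}
```

View pics/top0.png

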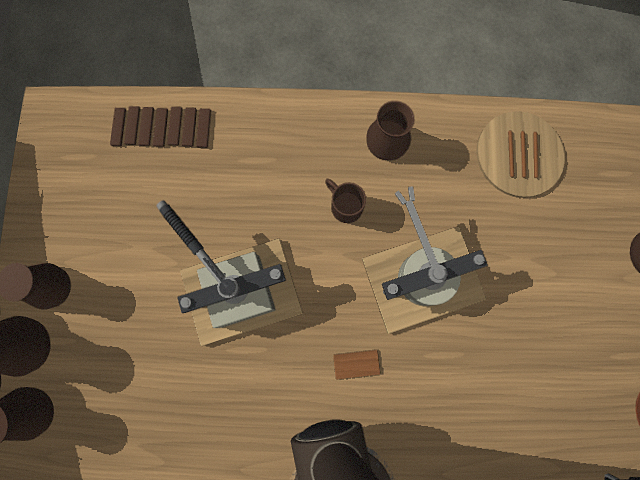

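View pics/side0.png

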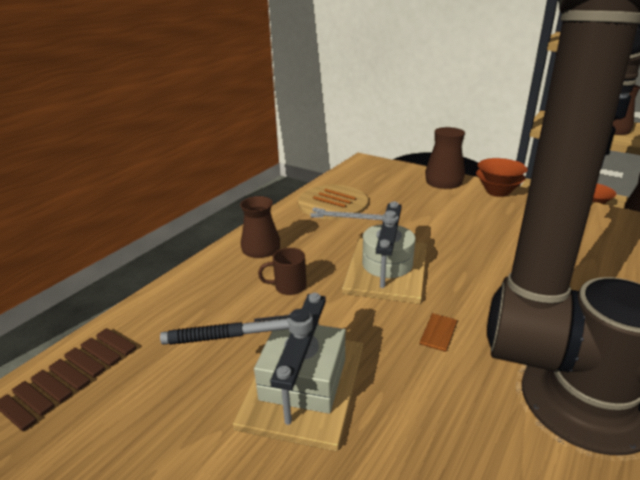

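The top view shows the wrench bolt at about (228,287), with the grip running from (202,252) to (163,204). The spanner bolt is at (437,272), with its end near (405,195). The mug is at (347,203). Clockwise means the handle swings up and to the right, so I push from its left side.

```bash
python3 - <<'E'
from h import *
import pickle
t=pickle.load(open('top.pkl','rb'));s=pickle.load(open('side.pkl','rb'))
for n,uv,z in [('bolt',(228,287),160),('in',(202,252),155),('end',(163,204),155),('spb',(437,272),150),('spe',(405,195),146),('mug',(347,200),80)]:
    P=atz(t,uv,z);print(n,P.round(),'side px',pix(s,P).round())
b=atz(t,(228,287),160);e=atz(t,(163,204),155);d=e-b;d[2]=0;print('len',np.linalg.norm(d),'ang',np.arctan2(d[1],d[0]))
# refine angle from grip pixel mask (dark)
f=t['frame'].astype(int);m=np.zeros((480,640),np.uint8)
g=(f.max(2)<60).astype(np.uint8);n,l,st,c=cv2.connectedComponentsWithStats(g[190:262,150:215]);
i=1+st[1:,4].argmax();ys,xs=np.where(l==i);pts=np.c_[xs+150,ys+190].astype(float)
W=np.array([atz(t,p,155)[:2] for p in pts]);mu=W.mean(0);u=np.linalg.svd(W-mu)[2][0];u*=np.sign(u[0]);q=(W-mu)@u
print('grip blob',len(W),mu,u,np.arctan2(u[1],u[0]),q.min(),q.max(),((W-mu)@[-u[1],u[0]]).min(),((W-mu)@[-u[1],u[0]]).max())
print('blob ends',mu+u*q.min(),mu+u*q.max(),'perp off of bolt',(b[:2]-mu)@[-u[1],u[0]],'along',(b[:2]-mu)@u)
print(rot(ctrl.observe()['eef_rot']).round(3),ctrl.nose_length)
E
```

```text
bolt [445. 241. 160.] side px [301. 318.]
in [513. 299. 155.] side px [247. 326.]
end [610. 387. 155.] side px [167. 335.]
spb [ 487. -175.  150.] side px [390. 216.]
spe [ 646. -111.  146.] side px [318. 212.]
mug [648.   7.  80.] side px [290. 258.]
len 220.90952914850325 ang 0.7256501634345132
grip blob 509 [558.96126734 342.75789577] [0.72952796 0.68395099] 0.7531647948274466 -90.96277071646946 71.3482712990566 -10.678938881538889 14.184784301220905
blob ends [492.60138266 280.54381889] [611.01182625 391.55661639] perp off of bolt 3.500449409208438 along -153.10116473375757
[[ 0.973  0.232 -0.   ]
 [ 0.232 -0.973  0.001]
 [ 0.    -0.001 -1.   ]] 25.0
```

>>> jog_arm(
  targets=[
    [1, 0.673, -0.876, 0, 0, 0, 0],
    [1, 0.673, -0.876, 0, 0, 0, 0],
    [1, 0.673, -0.876, 0, 0, 0, 0],
    [1, 0.673, -0.876, 0, 0, 0, 0],
    [1, 0.673, -0.876, 0, 0, 0, 0],
    [1, 0.673, -0.876, 0, 0, 0, 0],
    [1, 0.673, -0.876, 0, 0, 0, 0],
    [1, 0.673, -0.876, 0, 0, 0, 0],
    [1, 0.673, -0.876, 0, 0, 0, 0],
    [1, 0.673, -0.876, 0, 0, 0, 0],
  ],
  force=40,
)

```text
clock: 0.93
tcp_pos: [257.9, -206.4, 256.3]
eef_rot: [3.119, 0.376, 0.0]
contact_force: [-0.7, -0.1, 0.1]
grip_width: -0.1
finger_force: 0.0
```

>>> jog_arm(
  targets=[
    [1, 0.673, -0.876, 0, 0, 0, 0],
    [1, 0.673, -0.876, 0, 0, 0, 0],
    [1, 0.673, -0.876, 0, 0, 0, 0],
    [1, 0.673, -0.876, 0, 0, 0, 0],
    [1, 0.673, -0.876, 0, 0, 0, 0],
    [1, 0.673, -0.876, 0, 0, 0, 0],
    [1, 0.673, -0.876, 0, 0, 0, 0],
    [1, 0.673, -0.876, 0, 0, 0, 0],
    [1, 0.673, -0.876, 0, 0, 0, 0],
    [1, 0.673, -0.876, 0, 0, 0, 0],
  ],
)

```text
clock: 1.77
tcp_pos: [393.7, 93.9, 255.4]
eef_rot: [3.12, 0.369, -0.003]
contact_force: [-0.7, -0.1, -0.0]
grip_width: 0.1
finger_force: 0.0
```

>>> jog_arm(
  targets=[
    [1, 0.673, -0.876, 0, 0, 0, -0.318],
    [1, 0.673, -0.876, 0, 0, 0, -0.318],
    [1, 0.673, -0.876, 0, 0, 0, -0.318],
    [1, 0.673, -0.876, 0, 0, 0, -0.318],
    [1, 0.673, -0.876, 0, 0, 0, -0.318],
    [1, 0.673, -0.876, 0, 0, 0, -0.318],
    [1, 0.673, -0.876, 0, 0, 0, -0.318],
    [1, 0.673, -0.876, 0, 0, 0, -0.318],
    [1, 0.673, -0.876, 0, 0, 0, -0.318],
    [1, 0.673, -0.876, 0, 0, 0, -0.318],
  ],
)

```text
clock: 2.6
tcp_pos: [530.1, 394.9, 253.7]
eef_rot: [2.933, 1.123, -0.006]
contact_force: [0.7, -0.6, -0.0]
grip_width: -0.3
finger_force: 0.0
```

```bash
python3 - <<'E'
from h import *
w=snap('wrist','w1.png');o=ctrl.observe();print(o['tcp_pos'],rot(o['eef_rot']).round(3),o['contact_force'])
for P in [(446,240,160),(568,351,155),(610,389,155)]: print(pix(w,P))
E
```

```text
[529.5075112  393.95604559 255.00272654] [[ 0.745  0.668 -0.002]
 [ 0.668 -0.745 -0.002]
 [-0.003 -0.    -1.   ]] [-0.16175368 -1.07193265 -0.17731051]
[402.56449435 455.85736942]
[415.63144957 250.85656509]
[421.97572399 161.32947925]
```

View pics/w1.png

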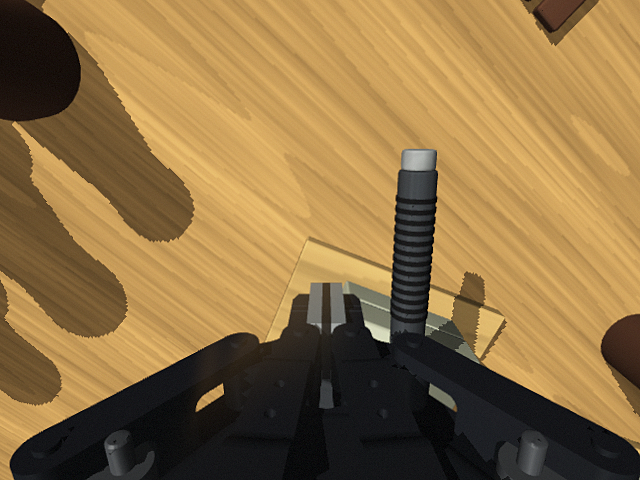

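The wrist view shows the grip from (419,160) to (411,320), where I predicted it. The closed fingers are clear on its left, so I go down beside the bar.

>>> jog_arm(
  targets=[
    [1, 0, 0, 0.1, 0, 0, 0],
    [1, 0, 0, 0.2, 0, 0, 0],
    [1, 0, 0, 0.29, 0, 0, 0],
    [1, 0, 0, 0.29, 0, 0, 0],
    [1, 0, 0.04, 0.29, 0, 0, 0],
    [1, 0, 0.07, 0.29, 0, 0, 0],
    [1, 0, 0.07, 0.29, 0, 0, 0],
  ],
)

```text
clock: 3.23
tcp_pos: [544.7, 378.6, 172.5]
eef_rot: [-2.934, -1.122, -0.007]
contact_force: [0.4, 0.3, 0.3]
grip_width: 0.0
finger_force: 0.0
```

>>> jog_arm(
  targets=[
    [1, 0, 0.01, 0, 0, 0, 0],
    [1, 0, 0.02, 0, 0, 0, 0],
    [1, 0, 0.03, 0, 0, 0, 0],
    [1, 0, 0.04, 0, 0, 0, 0],
    [1, 0, 0.04, 0, 0, 0, 0],
  ],
)

```text
clock: 3.65
tcp_pos: [550.2, 372.0, 169.8]
eef_rot: [-2.93, -1.127, -0.0]
contact_force: [-0.9, 1.3, 2.1]
grip_width: -0.1
finger_force: 1.1
```

>>> jog_arm(
  targets=[
    [1, 0.002, 0.014, 0, 0, 0, 0.016],
    [1, 0.004, 0.028, 0, 0, 0, 0.032],
    [1, 0.005, 0.041, 0, 0, 0, 0.048],
    [1, 0.007, 0.055, 0, 0, 0, 0.064],
  ],
)

```text
clock: 3.98
tcp_pos: [560.6, 363.4, 169.7]
eef_rot: [-2.978, -0.978, 0.004]
contact_force: [-9.7, 8.2, 2.9]
grip_width: -0.1
finger_force: 6.5
```

```bash
cat > st.py <<'E'
from h import *
o=ctrl.observe();p=o['tcp_pos'][:2];M=rot(o['eef_rot']);y=M[:2,1];v=p-[446,240]
r=np.hypot(*v);print('t',o['clock'],'z',o['tcp_pos'][2],'bearing',np.arctan2(v[1],v[0]),'r',r,'bar ang~',np.arctan2(v[1],v[0])-np.arcsin(27/r),'yaw',np.arctan2(M[1,0],M[0,0]),'push',-o['contact_force'][:2]@y,o['contact_force'])
E
python3 st.py
```

```text
t 3.9833 z 169.70011733050376 bearing 0.822610826314709 r 168.3818321322471 bar ang~ 0.661565756415692 yaw 0.6345437032002861 push 12.396951595323834 [-9.73392595  8.2286813   2.886549  ]
```

>>> jog_arm(
  targets=[
    [1, 0.002, 0.014, 0, 0, 0, 0.016],
    [1, 0.004, 0.028, 0, 0, 0, 0.032],
    [1, 0.005, 0.041, 0, 0, 0, 0.048],
    [1, 0.007, 0.055, 0, 0, 0, 0.064],
  ],
)

```text
clock: 4.32
tcp_pos: [573.6, 349.1, 169.7]
eef_rot: [-3.017, -0.839, 0.005]
contact_force: [-9.4, 9.6, 3.8]
grip_width: -0.0
finger_force: 7.0
```

```bash
python3 st.py; python3 - <<'E'
from h import *
w=snap('wrist','w2.png');t=snap('top','t2.png')
a=cv2.resize(t['frame'][180:330,140:300],(640,600),interpolation=cv2.INTER_CUBIC)
cv2.imwrite('pics/t2c.png',a[:,:,::-1])
E
```

```text
t 4.3167 z 169.72692881328757 bearing 0.7072485540137142 r 167.8449434892165 bar ang~ 0.5456838242460562 yaw 0.5423339063356527 push 13.012867492897977 [-9.36248738  9.55197367  3.78229794]
```

View pics/t2c.png

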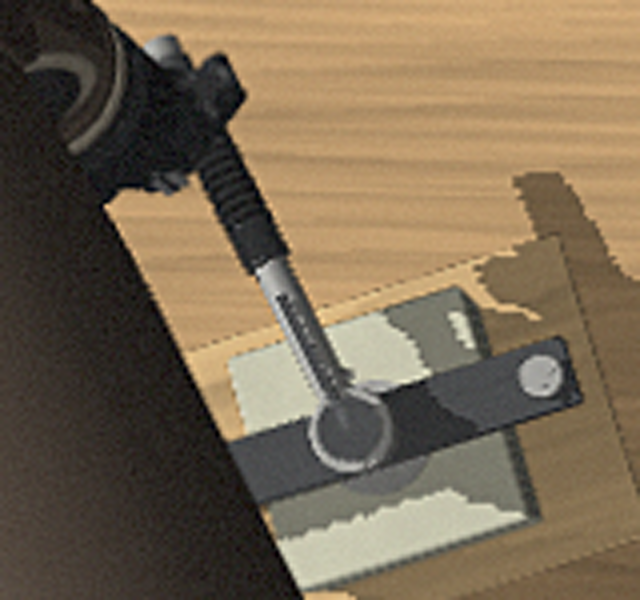

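View pics/w2.png

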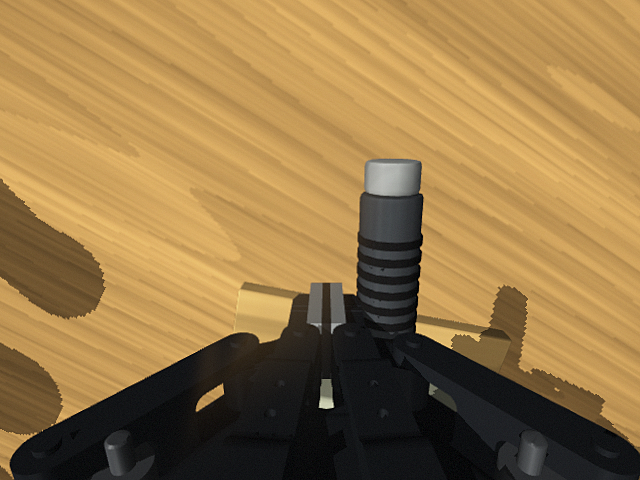

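The top crop shows the fingers against the outer grip. The thin pointer edge runs along the chrome shank from (285,295) to (340,385), still in line with the handle. From here I go in small steps and watch the force.

>>> jog_arm(
  targets=[
    [1, 0.001, 0.007, 0, 0, 0, 0.0085],
    [1, 0.002, 0.015, 0, 0, 0, 0.017],
    [1, 0.003, 0.022, 0, 0, 0, 0.0255],
    [1, 0.003, 0.022, 0, 0, 0, 0.0255],
  ],
)

```text
clock: 4.75
tcp_pos: [582.4, 335.9, 169.8]
eef_rot: [-3.022, -0.798, 0.008]
contact_force: [-8.2, 9.8, 4.1]
grip_width: 0.1
finger_force: 6.4
```

```bash
python3 st.py
```

```text
t 4.75 z 169.77719654797178 bearing 0.6125600700247085 r 166.70754107463262 bar ang~ 0.44988323238390754 yaw 0.5166497033582441 push 12.5205923084944 [-8.17743613  9.75643014  4.12824903]
```

>>> jog_arm(
  targets=[
    [1, 0.001, 0.007, 0, 0, 0, 0.0085],
    [1, 0.002, 0.015, 0, 0, 0, 0.017],
    [1, 0.003, 0.022, 0, 0, 0, 0.0255],
    [1, 0.003, 0.022, 0, 0, 0, 0.0255],
  ],
)

```text
clock: 5.08
tcp_pos: [589.6, 323.2, 169.6]
eef_rot: [-3.025, -0.76, 0.013]
contact_force: [-10.8, 8.6, 5.1]
grip_width: -0.4
finger_force: 6.7
```

```bash
python3 st.py
```

```text
t 5.0833 z 169.62717252635076 bearing 0.5251560074490539 r 165.90895705720067 bar ang~ 0.36168911074392684 yaw 0.49210040503693164 push 12.647781044786155 [-10.76542417   8.58385232   5.08018391]
```

The TCP moved farther than I commanded, so I check for drift and look again before pushing on.

```bash
python3 - <<'E'
from h import *
t=snap('top','t3.png')
a=cv2.resize(t['frame'][180:330,160:320],(640,600),interpolation=cv2.INTER_CUBIC)
cv2.imwrite('pics/t3c.png',a[:,:,::-1])
print(ctrl.observe()['dq'].round(3))
E
python3 st.py
```

```text
[ 0.005  0.    -0.001 -0.    -0.008  0.002]
t 5.1333 z 169.65690224232705 bearing 0.5257139197101443 r 165.92068675637591 bar ang~ 0.36225868326844957 yaw 0.49239334626741627 push 13.185148735735869 [-10.94264728   9.09679602   5.3237264 ]
```

View pics/t3c.png

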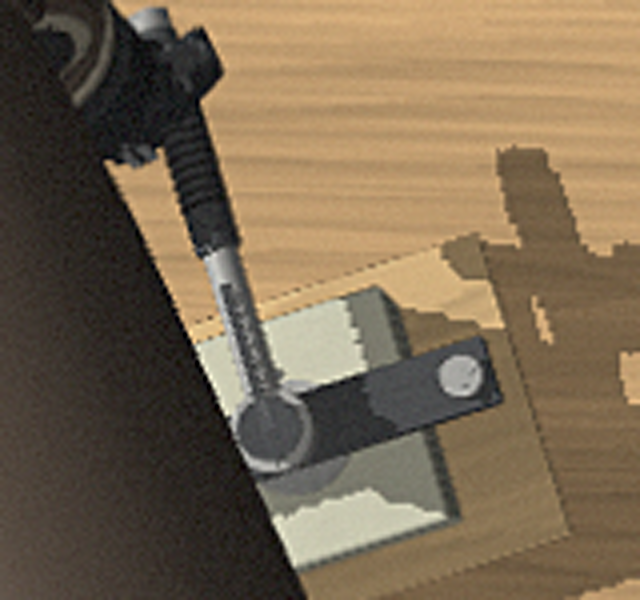

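The pointer edge, (228,290) to (262,385), is still centred on the shank, so there has been no click yet. The arm is standing still. I take smaller steps now.

>>> jog_arm(
  targets=[
    [1, 0, 0.005, 0, 0, 0, 0.02],
    [1, 0, 0.01, 0, 0, 0, 0.04],
  ],
)

```text
clock: 5.3
tcp_pos: [597.4, 307.6, 169.7]
eef_rot: [-3.024, -0.709, 0.019]
contact_force: [-10.9, 14.1, 3.2]
grip_width: -0.1
finger_force: 8.1
```

```bash
python3 st.py
```

```text
t 5.3 z 169.67080828970185 bearing 0.41984826309610324 r 165.78617015525472 bar ang~ 0.2562592059585147 yaw 0.46057176221613744 push 17.495502130161228 [-10.9402641   14.11687273   3.21728896]
```

>>> jog_arm(
  targets=[
    [1, 0, 0, 0, 0, 0, 0],
  ],
)

```text
clock: 5.38
tcp_pos: [598.8, 306.2, 169.7]
eef_rot: [-3.026, -0.706, 0.017]
contact_force: [-9.3, 11.8, 4.0]
grip_width: -0.1
finger_force: 6.5
```

```bash
python3 st.py
```

```text
t 5.3833 z 169.7098064859741 bearing 0.4088221606086111 r 166.50590385625375 bar ang~ 0.2459465630891872 yaw 0.4584010309219266 push 14.64889511587674 [-9.25294042 11.7805002   3.98500489]
```

```bash
python3 - <<'E'
from h import *
t=snap('top','t4.png')
a=cv2.resize(t['frame'][180:330,160:320],(640,600),interpolation=cv2.INTER_CUBIC)
cv2.imwrite('pics/t4c.png',a[:,:,::-1])
o=ctrl.observe();print(o['qpos'].round(4),o['joint_torque'].round(2),o['ft_torque'].round(2),o['tcp_pos']);print(rot(o['eef_rot']).round(3))
E
python3 st.py
```

```text
[0.4586 0.4209 0.158  1.3105 0.0357 3.1413] [ -9.1  -59.94  35.14  -1.26  -3.46  -0.11] [ 1.95  1.73 -0.11] [598.70085402 306.36624411 169.69004116]
[[ 0.897  0.443 -0.018]
 [ 0.443 -0.896  0.031]
 [-0.003 -0.036 -0.999]]
t 5.4333 z 169.69004115639075 bearing 0.40998726482904935 r 166.49933686012864 bar ang~ 0.24710518581979715 yaw 0.4589421006188957 push 12.714289621259795 [-8.03488642 10.2208012   3.49504473]
```

View pics/t4c.png

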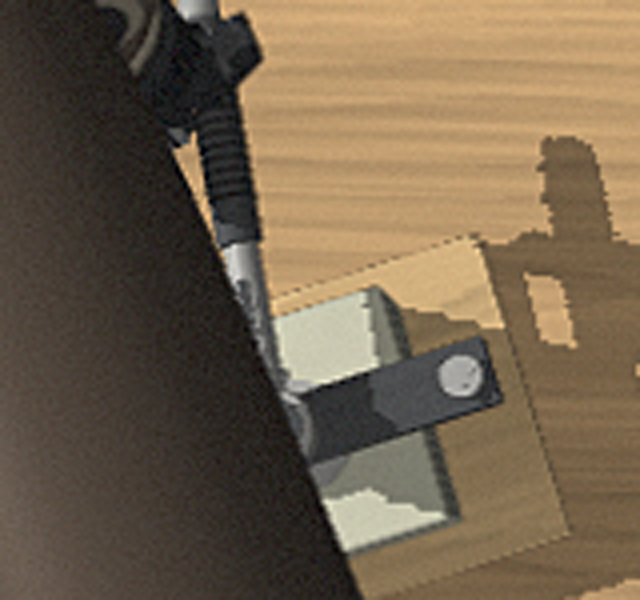

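Joint 6 is at its limit. That explains the odd tracking: the orientation could not be met, so the arm drifted. The pointer is still in line with the shank near (243,285), so no click yet. I back off and turn the tool about 90° so the joint is mid-range.

>>> jog_arm(
  targets=[
    [1, 0, -0.05, 0, 0, 0, -0.05],
    [1, 0, -0.1, 0, 0, 0, -0.1],
    [1, 0, -0.1, 0, 0, 0, -0.2],
    [1, 0, -0.1, 0, 0, 0, -0.3],
    [1, 0, -0.1, 0, 0, 0, -0.3],
    [1, 0, -0.1, 0, 0, 0, -0.3],
  ],
)

```text
clock: 5.93
tcp_pos: [587.5, 330.6, 169.9]
eef_rot: [-2.783, -1.397, 0.003]
contact_force: [-0.1, 0.3, 0.5]
grip_width: 0.3
finger_force: 0.0
```

```bash
python3 st.py; python3 -c "
from h import *
o=ctrl.observe();print(o['qpos'],o['tcp_pos'],rot(o['eef_rot']).round(3))"
```

```text
t 5.9333 z 169.90896579376613 bearing 0.5694660771745778 r 167.9777731092708 bar ang~ 0.40803022787810106 yaw 0.9301494834933188 push 0.26646382281289666 [-0.11474119  0.29212434  0.50019253]
[0.50144412 0.42246488 0.16096531 1.31007595 0.02766342 2.71273898] [587.4690289  330.57066921 169.90896579] [[ 0.598  0.802 -0.014]
 [ 0.802 -0.597  0.024]
 [ 0.011 -0.025 -1.   ]]
```

>>> jog_arm(
  targets=[
    [1, 0, 0, 0, -0.003, -0.001, -0.07],
    [1, 0, 0, 0, -0.005, -0.002, -0.14],
    [1, 0, 0, 0, -0.008, -0.003, -0.21],
    [1, 0, 0, 0, -0.01, -0.004, -0.28],
    [1, 0, 0, 0, -0.012, -0.005, -0.35],
    [1, 0, 0, 0, -0.014, -0.006, -0.42],
    [1, 0, 0, 0, -0.015, -0.007, -0.49],
    [1, 0, 0, 0, -0.016, -0.007, -0.56],
    [1, 0, 0, 0, -0.016, -0.007, -0.56],
    [1, 0, 0, 0, -0.016, -0.007, -0.56],
  ],
)

```text
clock: 6.77
tcp_pos: [587.6, 330.4, 170.0]
eef_rot: [1.948, 2.464, 0.018]
contact_force: [0.1, -0.4, 1.2]
grip_width: -0.3
finger_force: 0.0
```

```bash
cat > st.py <<'E'
from h import *
o=ctrl.observe();p=o['tcp_pos'][:2];M=rot(o['eef_rot']);x=M[:2,0];v=p-[446,240]
r=np.hypot(*v);b=np.arctan2(v[1],v[0]);t=np.array([np.sin(b),-np.cos(b)])
print('t %.2f z %.1f bearing %.3f r %.1f bar~ %.3f yaw-90 %.3f push %.1f q6 %.2f q5 %.3f'%(o['clock'],o['tcp_pos'][2],b,r,b-np.arcsin(23/r),np.arctan2(M[1,0],M[0,0])-np.pi/2,-o['contact_force'][:2]@t,o['qpos'][5],o['qpos'][4]),o['contact_force'].round(1),M[:,2].round(3))
E
python3 st.py
```

```text
t 6.77 z 170.0 bearing 0.568 r 167.9 bar~ 0.431 yaw-90 0.233 push -0.4 q6 1.85 q5 0.004 [ 0.1 -0.4  1.2] [ 0.008  0.009 -1.   ]
```

>>> jog_arm(
  targets=[
    [1, -0.04, 0.013, 0, 0, 0, 0],
    [1, -0.07, 0.013, 0, 0, 0, 0],
    [1, -0.08, 0.013, 0, 0, 0, 0],
    [1, -0.09, 0.013, 0, 0, 0, 0],
    [1, -0.09, 0.013, 0, 0, 0, 0],
  ],
)

```text
clock: 7.18
tcp_pos: [597.9, 305.0, 170.0]
eef_rot: [-1.944, -2.467, -0.021]
contact_force: [0.4, 1.8, -1.1]
grip_width: 0.4
finger_force: 1.0
```

```bash
python3 st.py
```

```text
t 7.18 z 170.0 bearing 0.404 r 165.2 bar~ 0.265 yaw-90 0.236 push 1.5 q6 1.80 q5 0.007 [ 0.4  1.8 -1.1] [ 0.007  0.011 -1.   ]
```

>>> jog_arm(
  targets=[
    [1, -0.007, 0.001, 0, 0, 0, 0.009],
    [1, -0.014, 0.002, 0, 0, 0, 0.017],
    [1, -0.022, 0.003, 0, 0, 0, 0.025],
    [1, -0.022, 0.003, 0, 0, 0, 0.025],
  ],
)

```text
clock: 7.52
tcp_pos: [599.2, 302.4, 170.1]
eef_rot: [-1.985, -2.427, -0.026]
contact_force: [-3.4, 13.6, -1.2]
grip_width: 0.2
finger_force: 6.9
```

```bash
python3 st.py
```

```text
t 7.52 z 170.1 bearing 0.387 r 165.4 bar~ 0.248 yaw-90 0.199 push 13.9 q6 1.83 q5 0.012 [-3.4 13.6 -1.2] [ 0.006  0.017 -1.   ]
```

>>> jog_arm(
  targets=[
    [1, -0.005, 0.001, 0, 0, 0, 0.006],
    [1, -0.011, 0.002, 0, 0, 0, 0.013],
    [1, -0.017, 0.002, 0, 0, 0, 0.019],
    [1, -0.017, 0.002, 0, 0, 0, 0.019],
  ],
)

```text
clock: 7.85
tcp_pos: [600.8, 298.1, 170.2]
eef_rot: [-2.02, -2.397, -0.027]
contact_force: [-2.9, 15.2, -1.9]
grip_width: 0.0
finger_force: 7.5
```

```bash
python3 st.py
```

```text
t 7.85 z 170.2 bearing 0.359 r 165.3 bar~ 0.219 yaw-90 0.170 push 15.2 q6 1.86 q5 0.013 [-2.9 15.2 -1.9] [ 0.006  0.017 -1.   ]
```

>>> jog_arm(
  targets=[
    [1, -0.005, 0.001, 0, 0, 0, 0.006],
    [1, -0.011, 0.002, 0, 0, 0, 0.013],
    [1, -0.017, 0.002, 0, 0, 0, 0.019],
    [1, -0.017, 0.002, 0, 0, 0, 0.019],
  ],
)

```text
clock: 8.18
tcp_pos: [602.5, 293.1, 170.2]
eef_rot: [-2.056, -2.367, -0.027]
contact_force: [-2.5, 15.0, -1.6]
grip_width: -0.2
finger_force: 7.5
```

```bash
python3 st.py
```

```text
t 8.18 z 170.2 bearing 0.327 r 165.2 bar~ 0.187 yaw-90 0.140 push 15.0 q6 1.88 q5 0.012 [-2.5 15.  -1.6] [ 0.007  0.017 -1.   ]
```

>>> jog_arm(
  targets=[
    [1, -0.005, 0.001, 0, 0, 0, 0.006],
    [1, -0.011, 0.002, 0, 0, 0, 0.013],
    [1, -0.017, 0.002, 0, 0, 0, 0.019],
    [1, -0.017, 0.002, 0, 0, 0, 0.019],
  ],
)

```text
clock: 8.52
tcp_pos: [604.0, 287.7, 170.2]
eef_rot: [-2.092, -2.336, -0.026]
contact_force: [-1.3, 12.6, -1.4]
grip_width: -0.1
finger_force: 6.7
```

```bash
python3 st.py
```

```text
t 8.52 z 170.2 bearing 0.293 r 165.1 bar~ 0.153 yaw-90 0.110 push 12.4 q6 1.90 q5 0.012 [-1.3 12.6 -1.4] [ 0.007  0.016 -1.   ]
```

The force fell from 15.0 to 12.4 N, which looks like the click. I check the pointer.

```bash
python3 - <<'E'
from h import *
t=snap('top','t5.png');s=snap('side','s5.png')
a=cv2.resize(t['frame'][200:300,180:280],(400,400),interpolation=cv2.INTER_CUBIC)
b=cv2.resize(s['frame'][270:370,200:300],(400,400),interpolation=cv2.INTER_CUBIC)
cv2.imwrite('pics/c5.png',np.hstack([a,b])[:,:,::-1])
E
python3 st.py
```

```text
t 8.62 z 170.1 bearing 0.294 r 165.1 bar~ 0.154 yaw-90 0.111 push 12.8 q6 1.90 q5 0.012 [-1.4 12.9 -1.3] [ 0.007  0.016 -1.   ]
```

View pics/c5.png

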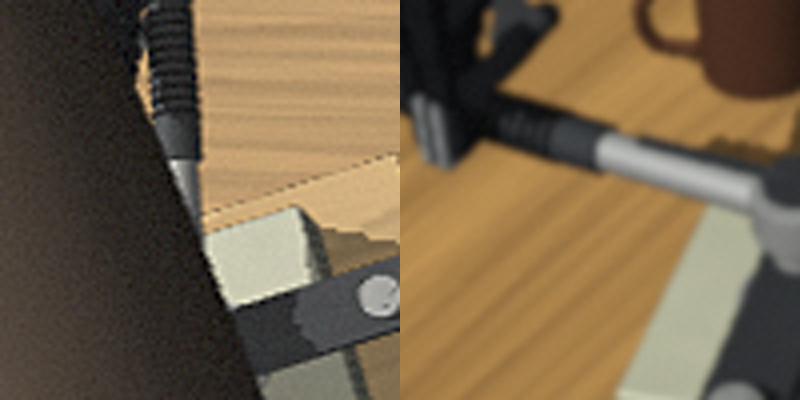

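The picture does not settle it: the arm hides the pointer and the side view is blurred. One more small step should show whether the force keeps falling.

>>> jog_arm(
  targets=[
    [1, -0.005, 0.001, 0, 0, 0, 0.006],
    [1, -0.011, 0.002, 0, 0, 0, 0.013],
    [1, -0.017, 0.002, 0, 0, 0, 0.019],
    [1, -0.017, 0.002, 0, 0, 0, 0.019],
  ],
)

```text
clock: 8.95
tcp_pos: [605.5, 282.2, 170.2]
eef_rot: [-2.128, -2.305, -0.026]
contact_force: [-0.3, 11.7, -0.4]
grip_width: -0.4
finger_force: 5.8
```

```bash
python3 st.py
```

```text
t 8.95 z 170.2 bearing 0.259 r 164.9 bar~ 0.119 yaw-90 0.080 push 11.4 q6 1.92 q5 0.011 [-0.3 11.7 -0.4] [ 0.008  0.015 -1.   ]
```

The force keeps falling (15.0, 12.4, 11.4 N), so it has clicked. I back off slowly; if the handle follows the fingers, that confirms it.

>>> jog_arm(
  targets=[
    [1, 0.01, 0, 0, 0, 0, -0.01],
    [1, 0.02, 0, 0, 0, 0, -0.02],
    [1, 0.03, 0, 0, 0, 0, -0.03],
    [1, 0.03, 0, 0, 0, 0, -0.03],
  ],
)

```text
clock: 9.28
tcp_pos: [603.0, 292.3, 169.9]
eef_rot: [-2.068, -2.354, -0.024]
contact_force: [-6.0, 12.8, 0.4]
grip_width: 0.5
finger_force: 7.2
```

```bash
python3 st.py
```

```text
t 9.28 z 169.9 bearing 0.321 r 165.5 bar~ 0.182 yaw-90 0.129 push 14.1 q6 1.89 q5 0.013 [-6.  12.8  0.4] [ 0.004  0.016 -1.   ]
```

After 10 mm of retreat the handle still presses with 14 N, so the break-over is confirmed. I retreat fully and lift.

>>> jog_arm(
  targets=[
    [1, 0.015, 0, 0, 0, 0, 0],
    [1, 0.03, 0, 0, 0, 0, 0],
    [1, 0.05, 0, 0, 0, 0, 0],
    [1, 0.09, 0, 0, 0, 0, 0],
    [1, 0.14, 0, 0, 0, 0, 0],
    [1, 0.2, 0, 0, 0, 0, 0],
    [1, 0.2, 0, -0.1, 0, 0, 0],
    [1, 0.2, 0, -0.2, 0, 0, 0],
    [1, 0.2, 0, -0.3, 0, 0, 0],
    [1, 0.2, 0, -0.3, 0, 0, 0],
    [1, 0.2, 0, -0.3, 0, 0, 0],
  ],
)

```text
clock: 10.2
tcp_pos: [597.4, 348.5, 262.7]
eef_rot: [2.076, 2.356, 0.026]
contact_force: [-0.8, 0.4, -0.5]
grip_width: -0.1
finger_force: 0.0
```

>>> jog_arm(
  targets=[
    [1, 0.3, 0, 0, 0, 0, 0],
    [1, 0.5, 0, 0, 0, 0, 0],
    [1, 0.6, 0, 0, 0, 0, 0],
    [1, 0.6, -0.2, 0, 0, 0, 0],
    [1, 0.6, -0.4, 0, 0, 0, 0],
    [1, 0.6, -0.4, 0, 0, 0, 0],
    [1, 0.6, -0.4, 0, 0, 0, 0],
    [1, 0.6, -0.4, 0, 0, 0, 0],
  ],
)

```text
clock: 10.87
tcp_pos: [451.3, 511.7, 260.0]
eef_rot: [-2.072, -2.361, -0.016]
contact_force: [0.5, -0.2, 0.3]
grip_width: 0.2
finger_force: 0.0
```

```bash
python3 st.py; python3 - <<'E'
from h import *
t=snap('top','t6.png')
a=cv2.resize(t['frame'][180:330,140:300],(640,600),interpolation=cv2.INTER_CUBIC)
cv2.imwrite('pics/t6c.png',a[:,:,::-1])
for P in [(446,240,160),(446+220*np.cos(.2),240+220*np.sin(.2),155)]:print((pix(t,P)-[140,180])*4)
E
```

```text
t 10.87 z 260.0 bearing 1.551 r 271.7 bar~ 1.466 yaw-90 0.130 push -0.5 q6 2.29 q5 0.001 [ 0.5 -0.2  0.3] [ 0.006  0.008 -1.   ]
[353.3386744  425.75693516]
[297.99996545   4.13012606]
```

View pics/t6c.png

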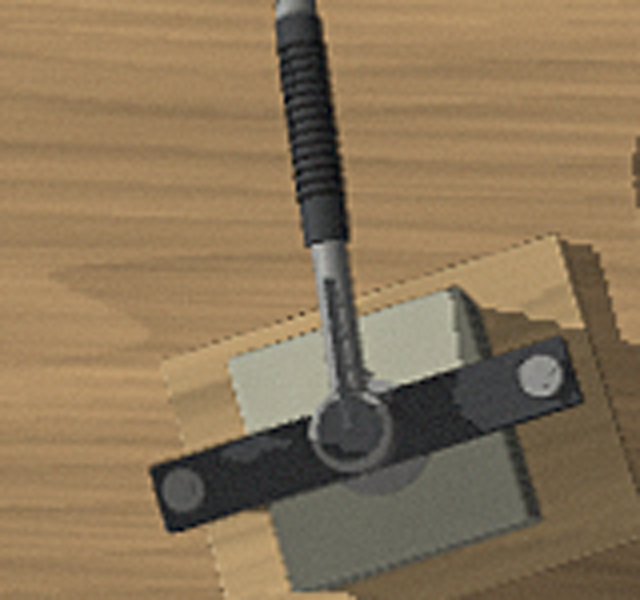

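The handle has sprung back to about 0.2 rad, where the force began to drop. The pointer edge, (330,285) to (350,385), lies along the shank and the robot is clear. I hand in the job.

```bash
python3 -c "
from rig import ctrl
print(ctrl.close_job())"
```

```text
the job is handed in; nothing more can be done
None
```

The clamp on the square mould is tightened to the wrench's click: I stopped an estimated 0.07–0.08 rad past it (the play ends at 0.29), the handle sprang back, the spanner was not touched, and the job is handed in; joint 6 briefly reached 3.1413 rad, on its 3.14 limit, partway through.

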